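# Park the spring bolt of a specimen case

## Robot

A 7-joint arm with a two-finger parallel gripper is mounted at the origin on the work surface. World frame = base frame: x ahead of the robot, y to its left, z up, the work surface at z = 0. Lengths are in m, angles in rad, forces in N, time in s.
With the tool pointing down it reaches from about 0.4 to 0.875 m from the base axis. Payload 19.3 kg.
Tool frame: the origin (TCP) lies on the centre line of the jaws, within the pads' length; the fingertips stand bot.tcp_to_tips ahead of it and the grasp point (between the pads) lies 5 mm behind it (bot.tcp_to_tips is the distance from the TCP to the fingertips, in m); z points along the fingers, y is the line along which they close (so a half turn about z gives the same grasp; the last joint's range is limited). The gripper opens to 85 mm and grips with 20 to 120 N. Pads are 22 mm wide; open, the fingers measure 114 mm over their backs; the gripper's body (76 mm by 85 mm) begins 54 mm behind the grasp point. The pads swing forward as they close: fully open they stand 13 mm farther back than shut.
Start: joints at [-1.309, 0.521, -0.036, 1.599, 0.021, 1.021, -0.113], TCP at [0.204, 0.591, 0.245] pointing down, gripper open.
Joint ranges: [-2.91, 2.91], [-0.3, 2.13], [-1.5, 1.42], [0.17, 2.43], [-1.26, 4.41], [0.16, 1.93], [-2.52, 2.52]. Speed limits (rad/s): [1.89, 1.89, 2.39, 2.39, 3.01, 3.01, 3.01].

## Interface

Orientations are given as a unit quaternion [x, y, z, w].
In Python, from rig import bot, camera, get_calibration gives the robot as it stands. The module is installed in compiled form; this text tells all that it offers.
- The arm moves only by the tool arm_command, never from a script. Its argument "moves" is a list of rows, each an object with "travel": the shift along the tool's x, y, z in m, a list of three; "delta_rot": the turn, a rotation vector about the tool's x, y, z in degrees, a list of three; "fingers": the opening, from 0 (shut) to 1 (fully open). A call has exactly 8 rows; each row shifts and turns the commanded pose from where the row before left it, along the tool's axes as they then stand; what a row does not reach is not made up. A row lasts 1/12 s, in which the tool goes at most 41.7 mm and 7.16 degrees, less where a joint would pass 70% of its speed; a pose out of reach is approached as far as the arm can. A call is refused whole if a number of a shift passes 0.0417 or a number of a turn 7.16, either way. A call with a gripper value outside its range is refused whole. The fingers move at their own pace and stop on an object; "squeeze" is the grip in N (left out, the last holds). Time passes only in rows, so rows that do not move let the fingers close, or fill a call up. It gives the time, the measured TCP pose, the force, the opening and the grip force at its end, in the units of the state.
- bot.sense(): the state, without advancing time (a new reading comes with each control period).
- camera(name): name is "scene" or "side" or "wrist"; returns (picture, depth): 400x640x3 uint8, red, green, blue; 400x640 float32, m along the optical axis (not along the pixel's ray), 0 where there is no reading.
- get_calibration(name): a dict with "camera_matrix" (3x3 intrinsics, pixels), "k1" (the pictures are not rectified: a ray, as slopes to the right and down, at radius r is drawn at 1 + k1 r^2 times it, then the intrinsics apply), "origin" and "rotation" of the camera in the world. Camera axes: x right, y down, z forward; pixel columns grow to the right and rows downward; lengths in m; the calibration is good to about 2 mm. A picture is of the moment at which its call begins: read the wrist's pose just before it. get_calibration takes no time and is no camera call; for the wrist camera it gives the pose at the moment of the call.
- bot.job_done(): hands the job in; it is judged then, once.
The state is a dict: "time": time; "q": joint angles; "joint_vel": joint speeds; "joint_torque": joint torques, N m; "eef_pos": TCP position; "eef_rot": TCP orientation; "wrist_force": force on the tool from outside, world axes, zero at the start; "ft_torque": the same for the moment, N m; "grip_width": opening from 0.0 (shut) to 1.0 (fully open); "grasp_force": force on a finger pad.
Only numpy, scipy, OpenCV 4.12 (cv2) and the standard library are available. Lean on these libraries where they do the work, as an engineer would, in place of code of your own. Each camera call takes 0.05 s, during which the arm holds its last target. There are 200 camera calls.

## Task

Draw back the spring bolt on top of the specimen case and park it: lift its handle out of the notch it lies in, slide the bolt back against its spring, and drop the handle fully down into the other notch, so that the bolt stays drawn back by itself when you let go. Feel for the second notch and be gentle: do not ram or force the handle against the slotted plates, and leave the things standing around undisturbed.

Things in the scene. Friction and masses are not known exactly. Their poses are not given: they have to be found in the camera images.
- case: Wooden specimen case, fixed, 220 (its x) x 360 (y) x 100 mm high, origin at the centre of its underside, -x side to the robot. On top a steel barrel bolt lies along its y, the rod's axis at x +10 mm, z 126 mm. Two thin upright slotted plates stand in front of it (see notch). Apart from the handle the top is clear in front of the plates; bolt fittings reach 38 mm above the top, other things on it 20 mm.
- bolt: Steel bolt with handle, one piece, about 140 g: rod 10 mm thick along the case's y, a square stem 8 mm thick leads from it towards the case's -x and ends in a ball 20 mm in diameter, centre 58 mm from the rod's axis. Origin on the rod's axis at the stem, y along the rod. It slides along and turns about the rod. Down in a notch the stem rises 10 degrees (0.175 rad) towards the ball.
- ball (a point): Centre of the handle's ball (20 mm). Pinched from above, fingers closing along the case's y, it can turn between the pads. With the handle down: 136 mm above the table, 36 mm above the case's top, 57 mm in front of the rod's axis. At lift L (rad) it is 58 mm x sin(0.175 + L) above the axis and 58 mm x cos(0.175 + L) in front of it.
- notch (a point): Middle of the first notch's mouth, case (-10, 15, 134) mm, fixed to the case. Notches are 12 mm wide, open at the top. The ledge beside it (4 mm thick) runs on in +y over the strike plate (3 mm thick, at case x -15.5 mm, top at z 138 mm, about 48 mm long). The second notch is in the strike plate, 40 to 66 mm from this one in the case's +y; where exactly changes every time and is not measured.
- bolt_slide (a joint): How far the bolt is drawn back (m): 0 with the handle in the first notch, as at the start; grows as it moves along the case's +y, at most 0.072. A spring pulls it back with 3.6 N at 0, rising to 8 N at 0.072. In the second notch the stem has 2 mm of play to either side.
- bolt_lift (a joint): Turn of the handle about the rod (rad): 0 fully down in a notch (a stop; as at the start), growing as the ball rises, at most 1.1. The stem clears the ledge from about 0.46 and rests on it at about 0.44 when between the notches. Let go in the middle of a notch it falls by its own weight; rubbing on a notch's side it may hang and needs pushing down.

How it is judged:
By the outcome, as a careful person would: the job done as asked, in the order asked, and still so for the second after the job is handed in, with the robot touching nothing.
It also fails if it takes over 64 s, if anything falls off the work surface, if the arm or the gripper's body presses on something with over 40 N, if the wrist force passes 120 N, or if a joint passes its speed limit or range.

## Working session

There is one attempt and no reset: what is moved stays moved. The work goes in short steps, Python scripts to look and compute and a tool call to move; the robot and the scene stay as the last step left them, time stands still between calls to the robot, and variables do not carry over. Pictures are saved under pics/ and viewed, at most 10 in all, crops included, and the job is handed in when it is done.

Besides the shell and the picture viewer there is one more tool, called by a JSON object that holds its "name" and its "arguments". arm_command: Moves the arm, as the interface text tells. Its arguments: {"type":"object","properties":{"moves":{"type":"array","items":{"type":"object","properties":{"travel":{"type":"array","items":{"type":"number"}},"delta_rot":{"type":"array","items":{"type":"number"}},"fingers":{"type":"number"}}}},"squeeze":{"type":"number"}},"required":["moves"]}

```bash
mkdir -p pics
cat > h.py <<'E'
import numpy as np, cv2
from rig import bot, camera, get_calibration
def ray(c,uv):
    K=np.array(c["camera_matrix"]);p=((uv[0]-K[0,2])/K[0,0],(uv[1]-K[1,2])/K[1,1])
    s=np.array(p);
    for _ in range(20): s=np.array(p)/(1+c["k1"]*(s@s))
    R=np.array(c["rotation"]).reshape(3,3)
    return np.array(c["origin"]),R@np.array([s[0],s[1],1.0])
def onz(c,uv,z):
    o,d=ray(c,uv);return o+d*(z-o[2])/d[2]
def at(c,uv,dep):
    o,d=ray(c,uv);return o+d*dep
E
python3 - <<'E'
from h import *
import pickle
s=bot.sense();print({k:np.round(v,3).tolist() for k,v in s.items()},bot.tcp_to_tips)
for n in("scene","side"):
    c=get_calibration(n);p,d=camera(n)
    pickle.dump((c,p,d),open(n+".pkl","wb"))
    print(n,np.round(c["origin"],3),np.round(c["rotation"],2).tolist())
    cv2.imwrite(f"pics/{n}0.png",p[:,:,::-1])
E
```

```text
{'time': 0.0, 'q': [-1.309, 0.522, -0.036, 1.6, 0.021, 1.021, -0.113], 'joint_vel': [0.0, 0.0, -0.0, -0.0, 0.0, -0.001, 0.0], 'joint_torque': [-0.001, -92.71, 1.98, -36.993, 0.018, 0.008, 0.0], 'eef_pos': [0.203, 0.591, 0.245], 'eef_rot': [0.165, 0.986, -0.001, -0.0], 'wrist_force': [-0.164, 0.193, 0.209], 'ft_torque': [0.05, -0.001, 0.026], 'grasp_force': 0.0, 'grip_width': 0.998} 0.014
scene [0.939 0.463 0.444] [0.29, 0.83, -0.45, -0.17]
side [ 0.437 -0.369  0.587] [0.92, -0.16, 0.06, -0.35]
```

```bash
sed -i 's/R=np.array(c\["rotation"\]).reshape(3,3)/R=Rot.from_quat(c["rotation"]).as_matrix()/; 1a from scipy.spatial.transform import Rotation as Rot' h.py; cat h.py | head -5
```

```text
import numpy as np, cv2
from scipy.spatial.transform import Rotation as Rot
from rig import bot, camera, get_calibration
def ray(c,uv):
    K=np.array(c["camera_matrix"]);p=((uv[0]-K[0,2])/K[0,0],(uv[1]-K[1,2])/K[1,1])
```

View pics/scene0.png

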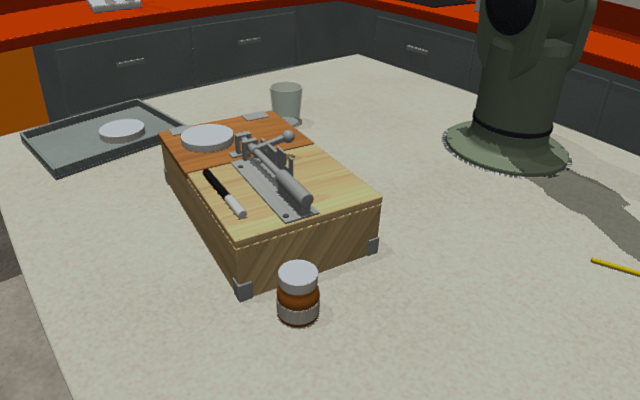

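View pics/side0.png

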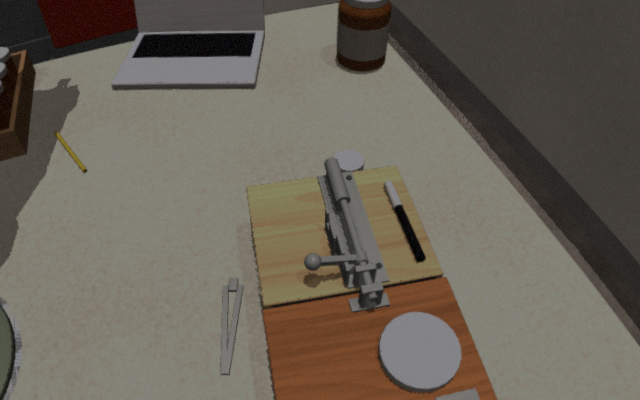

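The scene view shows the case with its top corners near (381,199), (237,240), (160,135) and (272,112), and the ball at (288,135). The side view shows the ball at (313,262) and far (+y) top corners at (248,185) and (401,168).

Run:
```python
from h import *
import pickle
A={n:pickle.load(open(n+".pkl","rb")) for n in("scene","side")}
for n,pts in {"scene":[(381,199),(237,240),(160,135),(272,112)],"side":[(248,185),(401,168)]}.items():
    c,p,d=A[n]
    for q in pts: print(n,q,np.round(onz(c,q,.1),4))
o=[]
for n,q in {"scene":(288,135),"side":(313,262)}.items():
    c,p,d=A[n];print(n,"ball z plane",np.round(onz(c,q,.136),4),"depth pt",np.round(at(c,q,d[q[1],q[0]]),4))
    o.append(ray(c,q))
(o1,d1),(o2,d2)=o
t=np.linalg.lstsq(np.c_[d1,-d2],o2-o1,rcond=None)[0];print(o1+d1*t[0],o2+d2*t[1])
# ball circle refine in side crop
for n,(u,v) in {"scene":(288,135),"side":(313,262)}.items():
    p=A[n][1];k=cv2.resize(p[v-40:v+40,u-50:u+70],None,fx=5,fy=5,interpolation=cv2.INTER_CUBIC)
    cv2.imwrite(f"pics/{n}c.png",k[:,:,::-1])
```

```text
scene (381, 199) [0.5134 0.0946 0.1   ]
scene (237, 240) [0.7178 0.0561 0.1   ]
scene (160, 135) [ 0.6687 -0.2828  0.1   ]
scene (272, 112) [ 0.4537 -0.2528  0.1   ]
side (248, 185) [0.507  0.0872 0.1   ]
side (401, 168) [0.7235 0.0439 0.1   ]
scene ball z plane [ 0.5386 -0.085   0.136 ] depth pt [ 0.5438 -0.0778  0.1401]
side ball z plane [ 0.5401 -0.0867  0.136 ] depth pt [ 0.5383 -0.0916  0.1439]
[ 0.53837032 -0.08529243  0.13584472] [ 0.54016939 -0.08643655  0.13554099]
```

View pics/sidec.png

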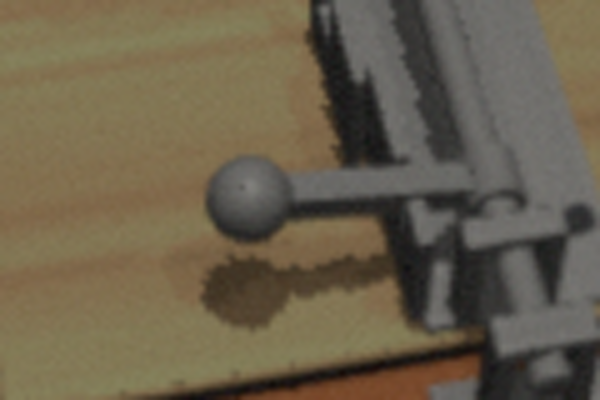

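View pics/scenec.png

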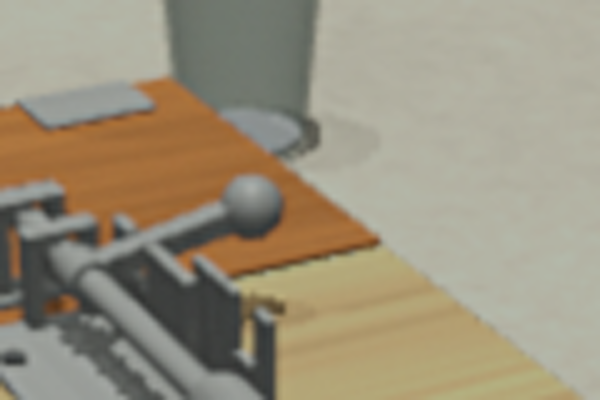

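The side crop shows the ball at (312.8,261.6) full-frame. The scene crop has the ball at (288.6,136.2), and the second notch is visible as a gap in the strike plate at about (286,153)–(289,156.6).

```bash
cat >> h.py <<'E'
def case(p0,yaw):
    return lambda w:(np.asarray(w)[:2]-p0)@np.array([[np.cos(yaw),-np.sin(yaw)],[np.sin(yaw),np.cos(yaw)]])
E
python3 - <<'E'
from h import *
import pickle
from scipy.optimize import least_squares
A={n:pickle.load(open(n+".pkl","rb")) for n in("scene","side")}
obs=[("scene",(381,199),(-.11,.18),.1),("scene",(237,240),(.11,.18),.1),("scene",(160,135),(.11,-.18),.1),("side",(248,185),(-.11,.18),.1),("side",(401,168),(.11,.18),.1),("scene",(288.6,136.2),(-.047,.015),.136),("side",(312.8,261.6),(-.047,.015),.136)]
W=[(onz(A[n][0],q,z)[:2],np.array(c)) for n,q,c,z in obs]
def f(x):
    R=np.array([[np.cos(x[2]),-np.sin(x[2])],[np.sin(x[2]),np.cos(x[2])]])
    return np.concatenate([x[:2]+R@c-w for w,c in W])
r=least_squares(f,[.58,-.1,-.17],loss="soft_l1",f_scale=.003)
print(r.x,np.degrees(r.x[2]));print(np.round(f(r.x).reshape(-1,2)*1e3,1))
C=case(r.x[:2],r.x[2])
for q in[(277,147),(286,153),(289.2,156.6),(292.4,158.6)]: print(q,np.round(C(onz(A["scene"][0],q,.138))*1e3,1))
for w,c in W[-2:]: print("ball",w,C(w)*1e3)
s=bot.sense();R=Rot.from_quat(s["eef_rot"]).as_matrix();b=(W[-1][0]+W[-2][0])/2
goal=np.r_[b,.23];print("ball",b,"travel in tool axes",R.T@(goal-s["eef_pos"]))
yd=np.array([-np.sin(r.x[2]),np.cos(r.x[2]),0]);print("tool y dir in tool frame",R.T@yd,"turn z deg",np.degrees(np.arctan2(-(R.T@yd)[0],(R.T@yd)[1])))
E
```

```text
[ 0.58620209 -0.10478226 -0.15834577] -9.072544522321177
[[ -7.4  -4.3]
 [  5.4  -0.5]
 [ -2.3 -17.1]
 [ -1.    3.2]
 [ -0.3  11.7]
 [  1.7  -1.7]
 [  2.1   3.6]]
(277, 147) [-14.7  46. ]
(286, 153) [-17.5  69.4]
(289.2, 156.6) [-16.3  81.5]
(292.4, 158.6) [-17.5  89. ]
ball [ 0.54045587 -0.08089337] [-48.94082402  16.37653575]
ball [ 0.54003787 -0.08613782] [-48.52662733  11.13178734]
ball [ 0.54024687 -0.0835156 ] travel in tool axes [-0.53795017 -0.52770381  0.0153638 ]
tool y dir in tool frame [ 0.17253497  0.9850029  -0.00098931] turn z deg -9.935245319165347
```

Run:
```python
from h import *
import pickle
c,p,d=pickle.load(open("side.pkl","rb"))
P=[(u,v,*at(c,(u,v),d[v,u])) for v in range(0,400,4) for u in range(0,640,4) if d[v,u]>0]
P=np.array(P);m=(P[:,4]>.06)&(P[:,3]>.08)&(np.hypot(P[:,2],P[:,3])<1.2)
print(np.round(P[m][::6,:],3))
for q in[(120,85),(265,85),(140,30),(262,25),(362,5)]: print(q,np.round(onz(c,q,0),3),np.round(at(c,q,d[q[1],q[0]]),3))
```

```text
[[4.00e+00 0.00e+00 1.83e-01 5.45e-01 2.46e-01]
 [1.52e+02 0.00e+00 4.44e-01 7.56e-01 8.80e-02]
 [1.76e+02 0.00e+00 4.98e-01 7.33e-01 8.70e-02]
 [2.00e+02 0.00e+00 5.51e-01 7.10e-01 8.60e-02]
 [2.24e+02 0.00e+00 6.05e-01 6.94e-01 8.30e-02]
 [2.48e+02 0.00e+00 6.58e-01 6.76e-01 8.10e-02]
 [3.48e+02 0.00e+00 8.13e-01 4.58e-01 1.53e-01]
 [3.72e+02 0.00e+00 8.53e-01 4.32e-01 1.59e-01]
 [1.40e+02 4.00e+00 4.15e-01 7.66e-01 8.00e-02]
 [1.64e+02 4.00e+00 4.70e-01 7.46e-01 7.70e-02]
 [1.88e+02 4.00e+00 5.23e-01 7.19e-01 7.80e-02]
 [2.12e+02 4.00e+00 5.77e-01 7.00e-01 7.60e-02]
 [2.36e+02 4.00e+00 6.29e-01 6.80e-01 7.50e-02]
 [2.60e+02 4.00e+00 6.82e-01 6.61e-01 7.40e-02]
 [3.60e+02 4.00e+00 8.29e-01 4.35e-01 1.53e-01]
 [3.84e+02 4.00e+00 8.81e-01 4.32e-01 1.46e-01]
 [1.52e+02 8.00e+00 4.40e-01 7.51e-01 7.00e-02]
 [1.76e+02 8.00e+00 4.95e-01 7.32e-01 6.80e-02]
 [2.00e+02 8.00e+00 5.48e-01 7.09e-01 6.70e-02]
 [2.24e+02 8.00e+00 6.02e-01 6.90e-01 6.50e-02]
 [2.52e+02 8.00e+00 6.63e-01 6.64e-01 6.60e-02]
 [3.52e+02 8.00e+00 8.18e-01 4.48e-01 1.40e-01]
 [3.76e+02 8.00e+00 8.62e-01 4.28e-01 1.42e-
[... 1185 characters left out ...]
5.73e-01 8.40e-02]
 [0.00e+00 8.40e+01 1.15e-01 5.26e-01 9.20e-02]
 [4.00e+00 9.60e+01 1.14e-01 5.20e-01 6.80e-02]
 [0.00e+00 1.12e+02 1.16e-01 4.55e-01 7.50e-02]
 [1.20e+01 1.28e+02 1.37e-01 4.14e-01 6.10e-02]
 [3.56e+02 1.52e+02 6.90e-01 1.26e-01 6.90e-02]
 [3.56e+02 1.56e+02 6.87e-01 1.19e-01 6.90e-02]
 [3.56e+02 1.60e+02 6.82e-01 1.08e-01 7.10e-02]
 [3.52e+02 1.64e+02 6.73e-01 1.02e-01 7.10e-02]
 [3.52e+02 1.68e+02 6.70e-01 9.50e-02 7.10e-02]]
(120, 85) [0.334 0.563 0.   ] [0.337 0.543 0.013]
(265, 85) [0.628 0.446 0.   ] [0.628 0.446 0.   ]
(140, 30) [0.399 0.792 0.   ] [0.4   0.749 0.022]
(262, 25) [0.691 0.696 0.   ] [0.679 0.644 0.028]
(362, 5) [0.969 0.711 0.   ] [0.832 0.433 0.151]
```

The path is clear, so I'll move to a hover.

{"name": "arm_command", "arguments": {"moves": [{"travel": [-0.015, -0.015, 0], "fingers": 1}, {"travel": [-0.022, -0.022, 0], "fingers": 1}, {"travel": [-0.025, -0.025, 0], "fingers": 1}, {"travel": [-0.025, -0.025, 0], "fingers": 1}, {"travel": [-0.025, -0.025, 0], "fingers": 1}, {"travel": [-0.025, -0.025, 0], "fingers": 1}, {"travel": [-0.025, -0.025, 0], "fingers": 1}, {"travel": [-0.025, -0.025, 0], "fingers": 1}]}}

```text
invalid input at $.moves[0]: expected keys travel, delta_rot, fingers
```

{"name": "arm_command", "arguments": {"moves": [{"travel": [-0.025, -0.025, 0], "fingers": 1}, {"travel": [-0.025, -0.025, 0], "fingers": 1}, {"travel": [-0.025, -0.025, 0], "fingers": 1}, {"travel": [-0.025, -0.025, 0], "fingers": 1}, {"travel": [-0.025, -0.025, 0], "fingers": 1}, {"travel": [-0.025, -0.025, 0], "fingers": 1}, {"travel": [-0.025, -0.025, 0], "fingers": 1}, {"travel": [-0.025, -0.025, 0], "fingers": 1}]}}

```text
invalid input at $.moves[0]: expected keys travel, delta_rot, fingers
```

{"name": "arm_command", "arguments": {"moves": [{"travel": [-0.025, -0.025, 0], "fingers": 1}, {"travel": [-0.025, -0.025, 0], "fingers": 1}, {"travel": [-0.025, -0.025, 0], "fingers": 1}, {"travel": [-0.025, -0.02, 0], "fingers": 1}, {"travel": [-0.025, -0.02, 0], "fingers": 1}, {"travel": [-0.01, -0.01, 0], "fingers": 1}, {"delta_rot": [0, 0, -5], "fingers": 1}, {"delta_rot": [0, 0, -4.5], "fingers": 1}]}}

```text
invalid input at $.moves[0]: expected keys travel, delta_rot, fingers
```

{"name": "arm_command", "arguments": {"moves": [{"travel": [-0.015, -0.015, 0], "delta_rot": [0, 0, 0], "fingers": 1}, {"travel": [-0.022, -0.022, 0], "delta_rot": [0, 0, 0], "fingers": 1}, {"travel": [-0.025, -0.025, 0], "delta_rot": [0, 0, 0], "fingers": 1}, {"travel": [-0.025, -0.025, 0], "delta_rot": [0, 0, 0], "fingers": 1}, {"travel": [-0.025, -0.025, 0], "delta_rot": [0, 0, 0], "fingers": 1}, {"travel": [-0.025, -0.025, 0], "delta_rot": [0, 0, 0], "fingers": 1}, {"travel": [-0.025, -0.025, 0], "delta_rot": [0, 0, 0], "fingers": 1}, {"travel": [-0.025, -0.025, 0], "delta_rot": [0, 0, 0], "fingers": 1}]}}

```text
time: 0.77
eef_pos: [0.3198, 0.3514, 0.2452]
eef_rot: [0.165, 0.986, -0.0, -0.0]
wrist_force: [0.9, -0.2, 0.8]
grip_width: 1.003
grasp_force: 0.0
```

{"name": "arm_command", "arguments": {"moves": [{"travel": [-0.025, -0.025, 0], "delta_rot": [0, 0, 0], "fingers": 1}, {"travel": [-0.025, -0.025, 0], "delta_rot": [0, 0, 0], "fingers": 1}, {"travel": [-0.025, -0.025, 0], "delta_rot": [0, 0, 0], "fingers": 1}, {"travel": [-0.025, -0.025, 0], "delta_rot": [0, 0, 0], "fingers": 1}, {"travel": [-0.025, -0.025, 0], "delta_rot": [0, 0, 0], "fingers": 1}, {"travel": [-0.025, -0.025, 0], "delta_rot": [0, 0, 0], "fingers": 1}, {"travel": [-0.025, -0.025, 0], "delta_rot": [0, 0, 0], "fingers": 1}, {"travel": [-0.025, -0.025, 0], "delta_rot": [0, 0, 0], "fingers": 1}]}}

```text
time: 1.43
eef_pos: [0.4438, 0.0972, 0.2453]
eef_rot: [0.165, 0.986, 0.0, 0.0]
wrist_force: [0.2, 0.7, 0.3]
grip_width: 1.002
grasp_force: 0.0
```

{"name": "arm_command", "arguments": {"moves": [{"travel": [-0.025, -0.024, 0], "delta_rot": [0, 0, 0], "fingers": 1}, {"travel": [-0.025, -0.024, 0], "delta_rot": [0, 0, 0], "fingers": 1}, {"travel": [-0.025, -0.024, 0], "delta_rot": [0, 0, 0], "fingers": 1}, {"travel": [-0.025, -0.024, 0], "delta_rot": [0, 0, 0], "fingers": 1}, {"travel": [-0.025, -0.024, 0], "delta_rot": [0, 0, 0], "fingers": 1}, {"travel": [-0.015, -0.012, 0], "delta_rot": [0, 0, 0], "fingers": 1}, {"travel": [-0.01, -0.008, 0], "delta_rot": [0, 0, -4], "fingers": 1}, {"travel": [0, 0, 0], "delta_rot": [0, 0, -5.5], "fingers": 1}]}}

```text
time: 2.1
eef_pos: [0.5403, -0.085, 0.2449]
eef_rot: [0.083, 0.997, -0.001, -0.0]
wrist_force: [-0.5, -0.0, 0.2]
grip_width: 1.003
grasp_force: 0.0
```

Run:
```python
from h import *
import pickle
s=bot.sense();print(s["eef_pos"],s["eef_rot"],s["joint_vel"])
c=get_calibration("wrist");p,d=camera("wrist");pickle.dump((c,p,d),open("wrist.pkl","wb"))
print(c["origin"],Rot.from_quat(c["rotation"]).as_matrix().round(3).tolist())
cv2.imwrite("pics/wrist0.png",p[:,:,::-1])
```

```text
[ 0.54032003 -0.08499303  0.24485444] [ 8.32035240e-02  9.96532394e-01 -5.84876493e-04 -1.35868763e-04] [ 0.17441663 -0.04026449 -0.30526861  0.02620116  0.14328128 -0.00588736
  1.0258098 ]
[ 0.47050262 -0.07323166  0.37338636] [[0.165, 0.948, 0.273], [0.986, -0.158, -0.047], [-0.001, 0.277, -0.961]]
```

View pics/wrist0.png

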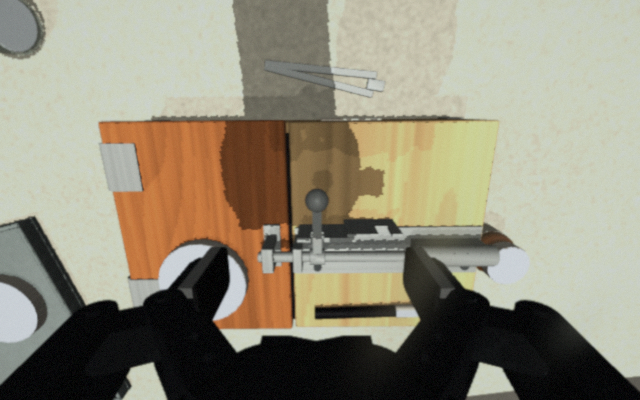

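The wrist view shows the ball at (317,200), the case's front top edge running from (100,122) to (498,122), and the plates behind the ball.

Run:
```python
from h import *
import pickle
c,p,d=pickle.load(open("wrist.pkl","rb"))
a,b=[onz(c,q,.1) for q in((100,122),(498,122))]
v=b-a;print("front edge",a,b,np.linalg.norm(v),"yaw",np.degrees(np.arctan2(-v[0],v[1])))
r=[onz(c,q,.131) for q in((340,240),(480,240))];
g=cv2.cvtColor(p,cv2.COLOR_RGB2GRAY)
h=cv2.HoughCircles(g[180:225,295:340],cv2.HOUGH_GRADIENT,1,50,param1=80,param2=8,minRadius=9,maxRadius=15);print(h)
print("ball",onz(c,(317,200),.136),"depth",at(c,(317,200),d[200,317]))
k=cv2.resize(p[180:280,250:430],None,fx=4.4,fy=4.4,interpolation=cv2.INTER_CUBIC)
cv2.imwrite("pics/wc.png",k[:,:,::-1])
s=bot.sense();print(s["eef_pos"],s["eef_rot"])
```

```text
front edge [ 0.44625656 -0.26549439  0.1       ] [0.50481564 0.08589084 0.1       ] 0.35623131559264876 yaw -9.461509479849939
[[[21.5 19.5 12.1]]]
ball [ 0.5395208  -0.08413171  0.136     ] depth [ 0.53698209 -0.08373077  0.14473183]
[ 0.53977485 -0.08369353  0.2448427 ] [ 7.80950436e-02  9.96945810e-01 -3.31364479e-04 -3.25086161e-04]
```

View pics/wc.png

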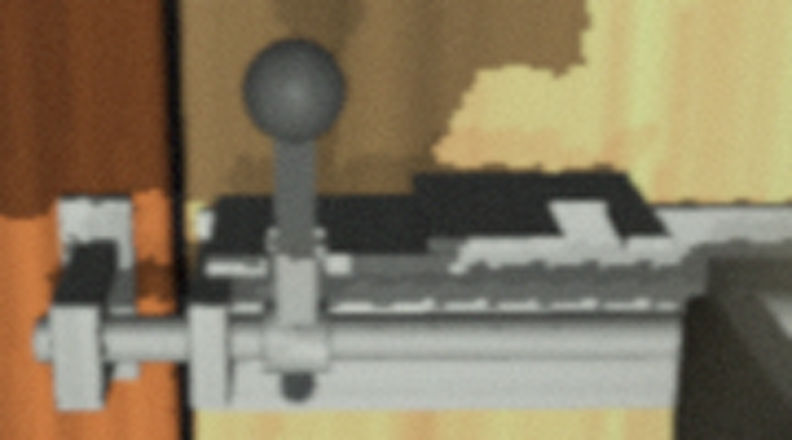

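The crop puts the ball at (317.0,200.7) full-frame. The strike plate's dark face has a light gap, the second notch, with its mouth at about columns 380.7–391.6, row 235.

Run:
```python
from h import *
import pickle
c,p,d=pickle.load(open("wrist.pkl","rb"))
b=onz(c,(317,200.7),.136);C=case(b[:2],np.radians(-9.46))
for q in((380.7,235.2),(391.6,235.2)): print(np.round(C(onz(c,q,.138))*1e3,1))
for q in((375,225.5),(388,225.5)): print("bottom",np.round(C(onz(c,q,.128))*1e3,1))
```

```text
[30.4 54.9]
[30.4 64.3]
bottom [25.4 51.7]
bottom [25.4 63.2]
```

{"name": "arm_command", "arguments": {"moves": [{"travel": [0, 0, 0.02], "delta_rot": [0, 0, 0], "fingers": 1}, {"travel": [0, 0, 0.02], "delta_rot": [0, 0, 0], "fingers": 1}, {"travel": [0, 0, 0.02], "delta_rot": [0, 0, 0], "fingers": 0.8}, {"travel": [0, 0, 0.02], "delta_rot": [0, 0, 0], "fingers": 0.6}, {"travel": [0, 0, 0.015], "delta_rot": [0, 0, 0], "fingers": 0.45}, {"travel": [0, 0, 0.01], "delta_rot": [0, 0, 0], "fingers": 0.4}, {"travel": [0, 0, 0.009], "delta_rot": [0, 0, 0], "fingers": 0.4}, {"travel": [0, 0, 0], "delta_rot": [0, 0, 0], "fingers": 0.4}], "squeeze": 25}}

```text
time: 2.82
eef_pos: [0.539, -0.082, 0.13]
eef_rot: [0.083, 0.997, -0.0, -0.001]
wrist_force: [-0.0, 0.1, -0.2]
grip_width: 0.401
grasp_force: 0.0
```

{"name": "arm_command", "arguments": {"moves": [{"travel": [0, -0.0015, 0], "delta_rot": [0, 0, 0], "fingers": 0.3}, {"travel": [0, 0, 0], "delta_rot": [0, 0, 0], "fingers": 0.26}, {"travel": [0, 0, 0], "delta_rot": [0, 0, 0], "fingers": 0.2}, {"travel": [0, 0, 0], "delta_rot": [0, 0, 0], "fingers": 0.15}, {"travel": [0, 0, 0], "delta_rot": [0, 0, 0], "fingers": 0.1}, {"travel": [0, 0, 0], "delta_rot": [0, 0, 0], "fingers": 0.1}, {"travel": [0, 0, 0], "delta_rot": [0, 0, 0], "fingers": 0.1}, {"travel": [0, 0, 0], "delta_rot": [0, 0, 0], "fingers": 0.1}], "squeeze": 25}}

```text
time: 3.48
eef_pos: [0.5397, -0.0842, 0.132]
eef_rot: [0.083, 0.997, -0.0, 0.001]
wrist_force: [-1.0, -3.6, 8.4]
grip_width: 0.212
grasp_force: 24.5
```

{"name": "arm_command", "arguments": {"moves": [{"travel": [-0.001, 0, -0.005], "delta_rot": [0, 0, 0], "fingers": 0.1}, {"travel": [-0.001, 0, -0.004], "delta_rot": [0, 0, 0], "fingers": 0.1}, {"travel": [-0.0014, 0, -0.004], "delta_rot": [0, 0, 0], "fingers": 0.1}, {"travel": [-0.0016, 0, -0.0037], "delta_rot": [0, 0, 0], "fingers": 0.1}, {"travel": [-0.002, 0, -0.0036], "delta_rot": [0, 0, 0], "fingers": 0.1}, {"travel": [-0.0022, 0, -0.0034], "delta_rot": [0, 0, 0], "fingers": 0.1}, {"travel": [-0.0024, 0, -0.0033], "delta_rot": [0, 0, 0], "fingers": 0.1}, {"travel": [-0.0026, 0, -0.003], "delta_rot": [0, 0, 0], "fingers": 0.1}], "squeeze": 30}}

```text
time: 4.15
eef_pos: [0.5534, -0.0862, 0.1616]
eef_rot: [0.083, 0.997, -0.0, -0.0]
wrist_force: [-1.2, -4.0, -3.1]
grip_width: 0.21
grasp_force: 29.3
```

Run:
```python
from h import *
import pickle
s=bot.sense();print(s["eef_pos"],s["wrist_force"],s["grip_width"],s["ft_torque"])
c=get_calibration("side");p,d=camera("side")
k=cv2.resize(p[200:300,260:420],None,fx=4,fy=4,interpolation=cv2.INTER_CUBIC)
cv2.imwrite("pics/lift.png",k[:,:,::-1])
```

```text
[ 0.5534335  -0.08619275  0.16158177] [-1.22814642 -3.99965531 -3.14300499] 0.20955992110103688 [-0.80744382  0.26753754 -0.0185184 ]
```

View pics/lift.png

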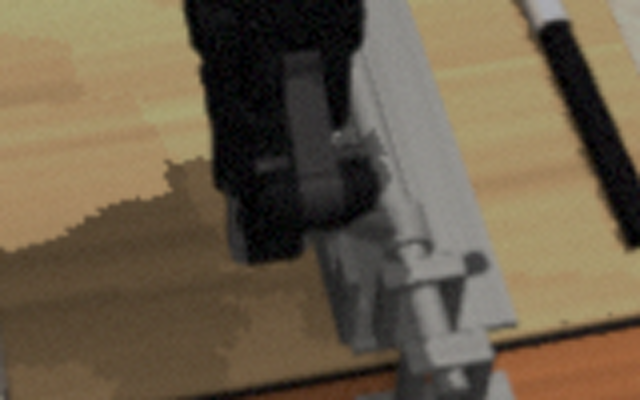

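The side crop shows the handle raised between the fingers, and the measured spring force is about 4 N. Next I slide.

{"name": "arm_command", "arguments": {"moves": [{"travel": [0, 0.005, 0], "delta_rot": [0, 0, 0], "fingers": 0.1}, {"travel": [0, 0.008, 0], "delta_rot": [0, 0, 0], "fingers": 0.1}, {"travel": [0, 0.008, 0], "delta_rot": [0, 0, 0], "fingers": 0.1}, {"travel": [0, 0.008, 0], "delta_rot": [0, 0, 0], "fingers": 0.1}, {"travel": [0, 0.008, 0], "delta_rot": [0, 0, 0], "fingers": 0.1}, {"travel": [0, 0.008, 0], "delta_rot": [0, 0, 0], "fingers": 0.1}, {"travel": [0, 0.008, 0], "delta_rot": [0, 0, 0], "fingers": 0.1}, {"travel": [0, 0.004, 0], "delta_rot": [0, 0, 0], "fingers": 0.1}]}}

```text
time: 4.87
eef_pos: [0.5622, -0.0294, 0.1611]
eef_rot: [0.083, 0.997, -0.0, -0.001]
wrist_force: [-5.6, -7.0, 2.0]
grip_width: 0.206
grasp_force: 29.6
```

{"name": "arm_command", "arguments": {"moves": [{"travel": [0, 0, 0], "delta_rot": [0, 0, 0], "fingers": 0.1}, {"travel": [0, 0, 0], "delta_rot": [0, 0, 0], "fingers": 0.1}, {"travel": [0, 0, 0], "delta_rot": [0, 0, 0], "fingers": 0.1}, {"travel": [0, 0, 0], "delta_rot": [0, 0, 0], "fingers": 0.1}, {"travel": [0, 0, 0], "delta_rot": [0, 0, 0], "fingers": 0.1}, {"travel": [0, 0, 0], "delta_rot": [0, 0, 0], "fingers": 0.1}, {"travel": [0, 0, 0], "delta_rot": [0, 0, 0], "fingers": 0.1}, {"travel": [0, 0, 0], "delta_rot": [0, 0, 0], "fingers": 0.1}]}}

```text
time: 5.53
eef_pos: [0.5621, -0.0302, 0.1612]
eef_rot: [0.083, 0.997, -0.0, -0.001]
wrist_force: [-4.6, -6.6, 2.0]
grip_width: 0.206
grasp_force: 29.6
```

Run:
```python
from h import *
s=bot.sense();print(s["eef_pos"],s["wrist_force"],s["grip_width"],"proj",s["eef_pos"][:2]@np.array([.1644,.9864]))
c=get_calibration("scene");p,d=camera("scene")
k=cv2.resize(p[105:205,230:350],None,fx=6,fy=6,interpolation=cv2.INTER_CUBIC)
cv2.imwrite("pics/slid.png",k[:,:,::-1])
```

```text
[ 0.56213607 -0.03016667  0.1611685 ] [-4.60795388 -6.59338831  1.99898798] 0.20600537938717506 proj 0.06265876362308956
```

View pics/slid.png

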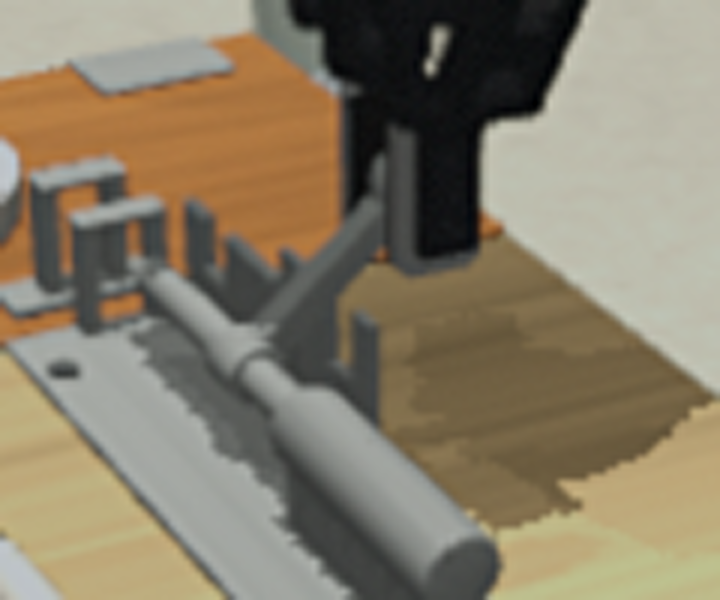

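The scene crop shows the stem raised over the strike plate, just short of the notch, which sits at about (345,305) in the crop. I'll move 1.5 mm further and feel downward.

{"name": "arm_command", "arguments": {"moves": [{"travel": [0.001, 0.0015, 0], "delta_rot": [0, 0, 0], "fingers": 0.1}, {"travel": [0.001, 0, 0.001], "delta_rot": [0, 0, 0], "fingers": 0.1}, {"travel": [0.001, 0, 0.0012], "delta_rot": [0, 0, 0], "fingers": 0.1}, {"travel": [0.001, 0, 0.0012], "delta_rot": [0, 0, 0], "fingers": 0.1}, {"travel": [0.001, 0, 0.0012], "delta_rot": [0, 0, 0], "fingers": 0.1}, {"travel": [0.001, 0, 0.0013], "delta_rot": [0, 0, 0], "fingers": 0.1}, {"travel": [0.0007, 0, 0.0013], "delta_rot": [0, 0, 0], "fingers": 0.1}, {"travel": [0, 0, 0], "delta_rot": [0, 0, 0], "fingers": 0.1}]}}

```text
time: 6.25
eef_pos: [0.557, -0.0278, 0.1541]
eef_rot: [0.083, 0.997, -0.0, 0.001]
wrist_force: [4.0, -7.4, -1.7]
grip_width: 0.209
grasp_force: 29.6
```

{"name": "arm_command", "arguments": {"moves": [{"travel": [0, 0, 0.0006], "delta_rot": [0, 0, 0], "fingers": 0.1}, {"travel": [0, 0, 0.0007], "delta_rot": [0, 0, 0], "fingers": 0.1}, {"travel": [0.0002, 0, 0.0007], "delta_rot": [0, 0, 0], "fingers": 0.1}, {"travel": [0.0004, 0, 0.0007], "delta_rot": [0, 0, 0], "fingers": 0.1}, {"travel": [0.0004, 0, 0.0007], "delta_rot": [0, 0, 0], "fingers": 0.1}, {"travel": [0.0004, 0, 0.0007], "delta_rot": [0, 0, 0], "fingers": 0.1}, {"travel": [0, 0, 0], "delta_rot": [0, 0, 0], "fingers": 0.1}, {"travel": [0, 0, 0], "delta_rot": [0, 0, 0], "fingers": 0.1}]}}

```text
time: 6.92
eef_pos: [0.555, -0.0275, 0.1501]
eef_rot: [0.083, 0.997, -0.0, -0.0]
wrist_force: [-2.9, -6.1, 2.5]
grip_width: 0.209
grasp_force: 29.9
```

{"name": "arm_command", "arguments": {"moves": [{"travel": [0.0012, 0, 0.0015], "delta_rot": [0, 0, 0], "fingers": 0.1}, {"travel": [0.0008, 0, 0.0015], "delta_rot": [0, 0, 0], "fingers": 0.1}, {"travel": [0.0008, 0, 0.0015], "delta_rot": [0, 0, 0], "fingers": 0.1}, {"travel": [0.0007, 0, 0.0015], "delta_rot": [0, 0, 0], "fingers": 0.1}, {"travel": [0.0007, 0, 0.0015], "delta_rot": [0, 0, 0], "fingers": 0.1}, {"travel": [0.0006, 0, 0.0015], "delta_rot": [0, 0, 0], "fingers": 0.1}, {"travel": [0, 0, 0], "delta_rot": [0, 0, 0], "fingers": 0.1}, {"travel": [0, 0, 0], "delta_rot": [0, 0, 0], "fingers": 0.1}]}}

```text
time: 7.58
eef_pos: [0.5505, -0.0268, 0.1411]
eef_rot: [0.083, 0.997, -0.0, 0.0]
wrist_force: [-1.4, -7.6, 1.9]
grip_width: 0.208
grasp_force: 30.0
```

{"name": "arm_command", "arguments": {"moves": [{"travel": [0.0006, 0, 0.0015], "delta_rot": [0, 0, 0], "fingers": 0.1}, {"travel": [0.0006, 0, 0.0015], "delta_rot": [0, 0, 0], "fingers": 0.1}, {"travel": [0.0004, 0, 0.0015], "delta_rot": [0, 0, 0], "fingers": 0.1}, {"travel": [0.0004, 0, 0.0015], "delta_rot": [0, 0, 0], "fingers": 0.1}, {"travel": [0.0003, 0, 0.0015], "delta_rot": [0, 0, 0], "fingers": 0.1}, {"travel": [0.0002, 0, 0.0014], "delta_rot": [0, 0, 0], "fingers": 0.1}, {"travel": [0, 0, 0], "delta_rot": [0, 0, 0], "fingers": 0.1}, {"travel": [0, 0, 0], "delta_rot": [0, 0, 0], "fingers": 0.1}]}}

```text
time: 8.25
eef_pos: [0.5482, -0.0264, 0.1326]
eef_rot: [0.083, 0.997, -0.0, 0.0]
wrist_force: [-2.9, -6.9, 7.3]
grip_width: 0.211
grasp_force: 30.8
```

{"name": "arm_command", "arguments": {"moves": [{"travel": [0, -0.0005, 0], "delta_rot": [0, 0, 0], "fingers": 0.1}, {"travel": [0, -0.0005, 0], "delta_rot": [0, 0, 0], "fingers": 0.1}, {"travel": [0, -0.0005, 0], "delta_rot": [0, 0, 0], "fingers": 0.1}, {"travel": [0, -0.0005, 0], "delta_rot": [0, 0, 0], "fingers": 0.1}, {"travel": [0, -0.0005, 0], "delta_rot": [0, 0, 0], "fingers": 0.1}, {"travel": [0, 0, 0], "delta_rot": [0, 0, 0], "fingers": 0.1}, {"travel": [0, 0, 0], "delta_rot": [0, 0, 0], "fingers": 0.1}, {"travel": [0, 0, 0], "delta_rot": [0, 0, 0], "fingers": 0.1}]}}

```text
time: 8.92
eef_pos: [0.5479, -0.0282, 0.1326]
eef_rot: [0.083, 0.997, 0.0, 0.001]
wrist_force: [-2.1, -3.1, 7.0]
grip_width: 0.207
grasp_force: 30.6
```

{"name": "arm_command", "arguments": {"moves": [{"travel": [0, -0.0004, 0], "delta_rot": [0, 0, 0], "fingers": 0.1}, {"travel": [0, -0.0004, 0], "delta_rot": [0, 0, 0], "fingers": 0.1}, {"travel": [0, -0.0002, 0], "delta_rot": [0, 0, 0], "fingers": 0.1}, {"travel": [0, 0, 0], "delta_rot": [0, 0, 0], "fingers": 0.1}, {"travel": [0, 0, 0], "delta_rot": [0, 0, 0], "fingers": 0.22}, {"travel": [0, 0, 0], "delta_rot": [0, 0, 0], "fingers": 0.25}, {"travel": [0, 0, 0], "delta_rot": [0, 0, 0], "fingers": 0.3}, {"travel": [0, 0, 0], "delta_rot": [0, 0, 0], "fingers": 0.4}]}}

```text
time: 9.58
eef_pos: [0.5473, -0.0292, 0.132]
eef_rot: [0.083, 0.997, 0.0, -0.0]
wrist_force: [0.2, 0.1, -0.2]
grip_width: 0.398
grasp_force: 0.0
```

{"name": "arm_command", "arguments": {"moves": [{"travel": [0, 0, 0], "delta_rot": [0, 0, 0], "fingers": 0.45}, {"travel": [0, 0, 0], "delta_rot": [0, 0, 0], "fingers": 0.45}, {"travel": [0, 0, -0.005], "delta_rot": [0, 0, 0], "fingers": 0.45}, {"travel": [0, 0, -0.01], "delta_rot": [0, 0, 0], "fingers": 0.45}, {"travel": [0, 0, -0.02], "delta_rot": [0, 0, 0], "fingers": 0.45}, {"travel": [0, 0, -0.02], "delta_rot": [0, 0, 0], "fingers": 0.5}, {"travel": [0, 0, -0.02], "delta_rot": [0, 0, 0], "fingers": 0.5}, {"travel": [0, 0, -0.02], "delta_rot": [0, 0, 0], "fingers": 0.5}]}}

```text
time: 10.25
eef_pos: [0.5473, -0.0294, 0.2291]
eef_rot: [0.083, 0.997, 0.0, 0.0]
wrist_force: [0.1, 0.2, 0.3]
grip_width: 0.503
grasp_force: 0.0
```

Run:
```python
from h import *
s=bot.sense();print(s["eef_pos"],s["wrist_force"],s["grip_width"])
c=get_calibration("scene");p,d=camera("scene")
k=cv2.resize(p[105:205,230:350],None,fx=6,fy=6,interpolation=cv2.INTER_CUBIC)
cv2.imwrite("pics/parked.png",k[:,:,::-1])
```

```text
[ 0.54725197 -0.02942956  0.22907027] [0.06474649 0.19590137 0.31496017] 0.5030692373328894
```

View pics/parked.png

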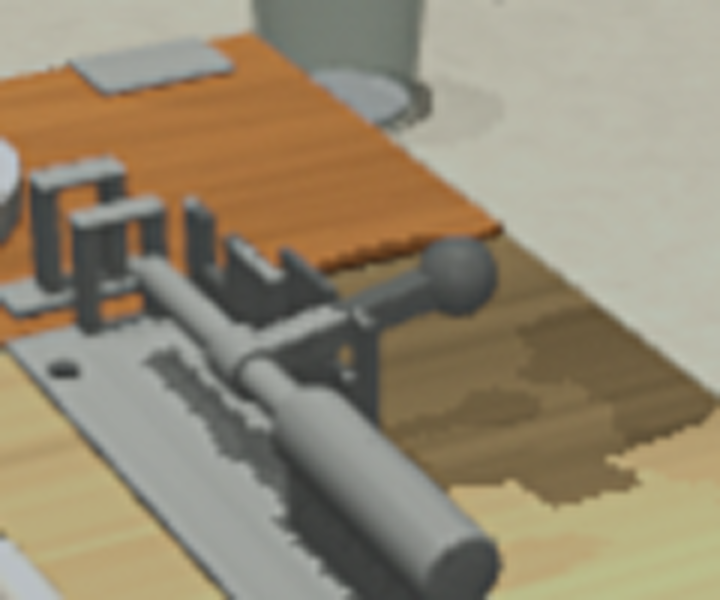

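The crop shows the stem seated in the strike-plate notch, with the ball at about (460,277), which is (306.7,151.2) full-frame. I'll check its height with a second view.

Run:
```python
from h import *
c=get_calibration("scene");o1,d1=ray(c,(306.7,151.2));w=onz(c,(306.7,151.2),.136);print(w)
c2=get_calibration("side");p,d=camera("side")
K=np.array(c2["camera_matrix"]);R=Rot.from_quat(c2["rotation"]).as_matrix();q=R.T@(w-c2["origin"]);s=q[:2]/q[2];s=s*(1+c2["k1"]*(s@s))
u,v=int(K[0,0]*s[0]+K[0,2]),int(K[1,1]*s[1]+K[1,2]);print(u,v)
k=p[v-20:v+20,u-20:u+20];g=cv2.resize(cv2.cvtColor(k,cv2.COLOR_RGB2GRAY),None,fx=4,fy=4,interpolation=cv2.INTER_CUBIC)
h=cv2.HoughCircles(g,cv2.HOUGH_GRADIENT,1,200,param1=80,param2=12,minRadius=22,maxRadius=45);print(h)
cv2.imwrite("pics/sideend.png",cv2.resize(p[v-40:v+60,u-60:u+90],None,fx=4,fy=4)[:,:,::-1])
if h is not None:
    uv=h[0,0,:2]/4+[u-20,v-20];o2,d2=ray(c2,uv)
    t=np.linalg.lstsq(np.c_[d1,-d2],o2-o1,rcond=None)[0];print(uv,o1+d1*t[0],o2+d2*t[1])
```

```text
[ 0.55013939 -0.02366444  0.136     ]
302 218
[[[ 87.5 100.5  33.2]]]
[303.875 223.125] [ 0.5474393  -0.02704237  0.13385999] [ 0.54959536 -0.02844074  0.13334695]
```

View pics/sideend.png

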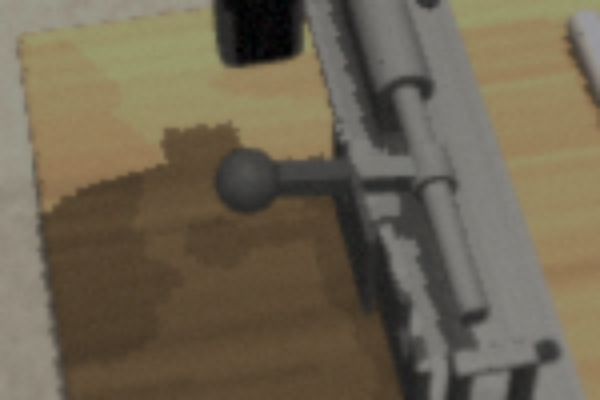

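The side crop shows the handle lying down in the second notch, with the ball at (247,180) in the crop. Its height of about 134 mm is within error of the 136 mm "fully down" value, and the gripper is clear.

```bash
python3 -c "
from rig import bot
print(bot.job_done())"
```

```text
the job is handed in; nothing more can be done
None
```

The bolt is drawn back about 56–57 mm and parked with its handle down in the second notch; it stayed there after I let go, and the job is handed in.

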